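# Unscrew the drain plug of the vacuum trap

### The job

One of the two steel vacuum traps on the lab bench has a drain plug with a bar handle sticking out to the side. Unscrew that plug by swinging its handle anticlockwise (as you face the port) up to upright, where its coarse thread lets go, draw it straight out of the port, and lower it into the shallow metal tray before letting go of it.

Things in the scene. Friction and masses are not known exactly. Their poses are not given: they have to be found in the camera images.
- plug_eye (a point): Centre of the steel disc (22 mm across, 14 mm thick along the plug's axis) ending the loose 0.2 kg plug's bar handle. Grip: from above, fingers before and behind it on its flat faces; it can pivot between them as it swings. Axes: x along the plug into the port, z from hub to eye. Start: handle about 75 degrees from upright, to the right as you face the port, on its stop.
- plug_hub (a point): Point on the plug's axis where the 12 mm bar handle starts, 75 mm from the eye; axes as plug_eye. The 26 mm hub reaches 12 mm in front of it; behind, the plug runs 73 mm along +x to the tail of its 24 mm stem. Two thread lugs, 39 to 46 mm behind it, reach 36 mm from the axis in line with the handle: upright, the plug's lowest point is 36 mm below here.
- port (a point): Centre of this plug's port mouth, 100 mm above the bench, in a fixed lying steel trap 90 mm across (left or right one; the other has a round knob). x points level into the trap, z up. Screwed in, the hub is 28 mm before the mouth. Turning takes under 10 N at the eye. Coarse thread: holds until the handle is within about 20 degrees of upright, then the plug slides along -x, clear after 45 mm.
- tray_in (a point): Centre of the inner floor of the fixed, shallow aluminium tray, 4 mm above the bench; x and y along its sides: 170 mm (x) by 260 mm (y) outside, walls 4 mm thick, rim 22 mm above the bench.
Mind the look-alikes: they are no part of the job. What is shaped like the part that bears plug_eye but green or turquoise is not meant.

How it is judged:
By the outcome, as a careful person would: the job done as asked, in the order asked, and still so for the second after the job is handed in, with the robot touching nothing.
It also fails if it takes over 48 s, if anything falls off the work surface, if the arm or the gripper's body presses on something with over 40 N, if the wrist force passes 120 N, or if a joint passes its speed limit or range.

### The arm

A 6-joint arm with a two-finger parallel gripper is mounted at the origin on the work surface. World frame = base frame: x ahead of the robot, y to its left, z up, the work surface at z = 0. Lengths are in mm, angles in rad, forces in N, time in s.
With the tool pointing down it reaches from about 275 to 750 mm from the base axis. Payload 10.2 kg.
Tool frame: the origin (TCP) lies midway between the tips of the shut fingers; the grasp point (between the pads) lies 19 mm behind it; z points along the fingers, y is the line along which they close (so a half turn about z gives the same grasp; the last joint's range is limited). The gripper opens to 88 mm and grips with 3 to 60 N. Pads are 18 mm wide; open, the fingers measure 123 mm over their backs; the gripper's body (75 mm by 187 mm) begins 45 mm behind the grasp point.
Start: joints at [-1.471, 0.313, 1.498, -0, 1.331, -0.223], TCP at [166.529, -497.895, 238.72] pointing down, gripper open.
Joint ranges: [-2.94, 2.94], [-0.97, 2.17], [0.19, 2.56], [-1.23, 4.37], [0.02, 3.11], [-2.88, 2.88]. Speed limits (rad/s): [2.39, 2.39, 3.01, 3.14, 3.14, 3.14].

### API

Orientations are given as [roll, pitch, yaw] about the fixed x, y, z axes, in that order (R = Rz(yaw) Ry(pitch) Rx(roll)).
In Python, from bench import sensors, imaging, manip gives the robot as it stands.
- The arm moves only by the tool jog_arm, never from a script. Its argument "deltas" is a list of rows, each an object of numbers: "hand": the closure, from -1 (fully open) to 1 (shut); "dx", "dy", "dz": the shift along the world's x, y, z in m; "wx", "wy", "wz": the turn, a rotation vector about the world's x, y, z in rad. In form: [{"hand": .., "dx": .., "dy": .., "dz": .., "wx": .., "wy": .., "wz": ..}, ...]. A call has 1 to 8 rows; each row is the pose to reach, as a shift and turn from the pose commanded when the call began; what a row does not reach only later rows make up. A row lasts 1/8 s, in which the tool goes at most 62.5 mm and 10.7 degrees, less where a joint would pass 70% of its speed; a pose out of reach is approached as far as the arm can. A call with a gripper value outside its range is refused whole. The fingers move at their own pace and stop on an object; "grip_force" is the grip in N (left out, the last holds). Time passes only in rows, so rows that repeat a pose let the fingers close. It gives the time, the measured TCP pose, the force and the opening at its end, in the units of the state.
- sensors.observe(): the state, without advancing time (a new reading comes with each control period).
- imaging.grab_frame(name): name is "scene" or "top" or "wrist"; returns the picture (400x640x3 uint8, blue, green, red); there is no depth.
- imaging.camera_params(name): a dict with "intrinsics" (3x3 intrinsics, pixels), "k1" (the pictures are not rectified: a ray, as slopes to the right and down, at radius r is drawn at 1 + k1 r^2 times it, then the intrinsics apply), "R" (3x3) and "t" (3): a world point X has camera coordinates R X + t. Camera axes: x right, y down, z forward; pixel columns grow to the right and rows downward; lengths in mm; the calibration is good to about 2 mm. A picture is of the moment at which its call begins: read the wrist's pose just before it. camera_params takes no time and is no camera call; for the wrist camera it gives the pose at the moment of the call.
- manip.job_done(): hands the job in, once; it reports no verdict.
The state is a dict: "time": time; "joints": joint angles; "dq": joint speeds; "effort": joint torques, N m; "position": TCP position; "ee_rot": TCP orientation; "wrist_force": force on the tool from outside, world axes, zero at the start; "wrist_torque": the same for the moment, N m; "grip_width": finger opening in mm.
Only numpy, scipy, OpenCV 4.12 (cv2) and the standard library are available. Lean on these libraries where they do the work, as an engineer would, in place of code of your own. Each camera call takes 0.05 s, during which the arm holds its last target. There are 200 camera calls.

## Working session

There is one attempt and no reset: what is moved stays moved. The work goes in short steps, Python scripts to look and compute and a tool call to move; the robot and the scene stay as the last step left them, time stands still between calls to the robot, and variables do not carry over. Pictures are saved under pics/ and viewed, on a budget of 10 in all, crops included, one or two more only if the job needs it, and the job is handed in when it is done.

Besides the shell and the picture viewer there is one more tool, called in YAML: its name, and indented under it one key for each argument. jog_arm: Moves the arm, as the interface text tells. Its arguments: {"type":"object","properties":{"deltas":{"type":"array"},"grip_force":{"type":"number"}},"required":["deltas"]}

```bash
mkdir -p pics
cat > h.py <<'E'
import numpy as np, cv2
from bench import sensors, imaging, manip
def cam(n):
    p=imaging.camera_params(n); return {k:np.array(v,float) for k,v in p.items()}
def ray(p,uv):
    K=p["intrinsics"]; d=cv2.undistortPoints(np.array([[uv]],float),K,np.array([p["k1"],0,0,0,0],float))[0,0]
    R=p["R"]; o=-R.T@p["t"]; v=R.T@np.array([d[0],d[1],1]); return o,v/np.linalg.norm(v)
def onz(p,uv,z):
    o,v=ray(p,uv); return o+v*(z-o[2])/v[2]
def tri(p1,a,p2,b):
    o1,v1=ray(p1,a);o2,v2=ray(p2,b)
    s=np.linalg.lstsq(np.c_[v1,-v2],o2-o1,rcond=None)[0]
    x,y=o1+s[0]*v1,o2+s[1]*v2; return (x+y)/2,np.linalg.norm(x-y)
def proj(p,X):
    c=p["R"]@np.array(X,float)+p["t"]; s=c[:2]/c[2]; s=s*(1+p["k1"]*(s@s)); return p["intrinsics"][:2,:2]@s+p["intrinsics"][:2,2]
E
python3 - <<'E'
from h import *
for n in("scene","top"):
    cv2.imwrite(f"pics/{n}0.png",imaging.grab_frame(n)); p=cam(n); print(n,p["intrinsics"].round(0).tolist(),(-p["R"].T@p["t"]).round(),p["R"][2].round(2))
E
```

```text
scene [[467.0, 0.0, 317.0], [0.0, 467.0, 209.0], [0.0, 0.0, 1.0]] [ 1096. -1018.   900.] [-0.47  0.63 -0.62]
top [[486.0, 0.0, 325.0], [0.0, 486.0, 201.0], [0.0, 0.0, 1.0]] [ 325. -192. 1345.] [ 0.11 -0.01 -0.99]
```

View pics/scene0.png

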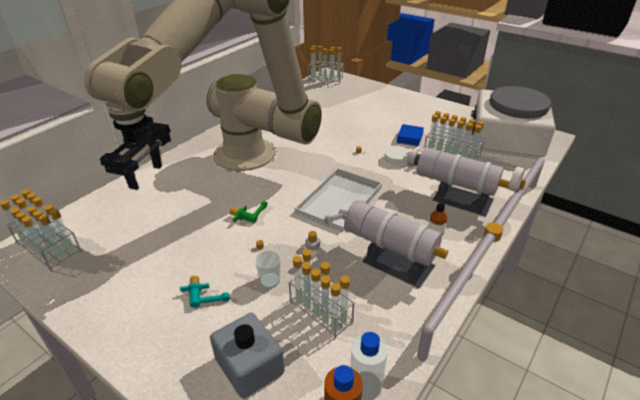

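View pics/top0.png

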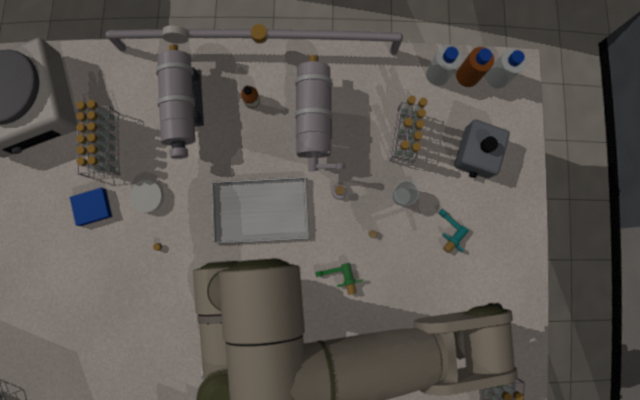

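The scene view shows two traps: at about (390,235) with a bar handle near (335,215), and at (460,170) with a round knob near (413,158). In the top view they are at (313,110), with handle and eye near (340,168), and at (175,100), with knob at (178,150). The handle-bearing trap (right one) fits. The green (345,275) and turquoise (455,235) parts are decoys. I'll confirm this in an enlarged crop.

Run:
```python
from h import *
a=cv2.imread("pics/scene0.png")[190:260,300:400]; b=cv2.imread("pics/top0.png")[130:200,280:380]
f=lambda i:cv2.resize(i,None,fx=4,fy=4,interpolation=cv2.INTER_CUBIC)
cv2.imwrite("pics/crop1.png",np.hstack([f(a),f(b)]))
p=cam("top")
for n,uv,z in [("tray",(212,180),22),("tray",(305,178),22),("tray",(309,240),22),("tray",(217,244),22),("trapfar",(313,62),145),("trapnear",(313,157),145),("eye",(340,168),119)]: print(n,onz(p,uv,z).round())
```

```text
tray [520. 103.  22.]
tray [ 531. -154.   22.]
tray [ 361. -169.   22.]
tray [345.  81.  22.]
trapfar [ 816. -170.  145.]
trapnear [ 566. -176.  145.]
eye [ 544. -245.  119.]
```

View pics/crop1.png

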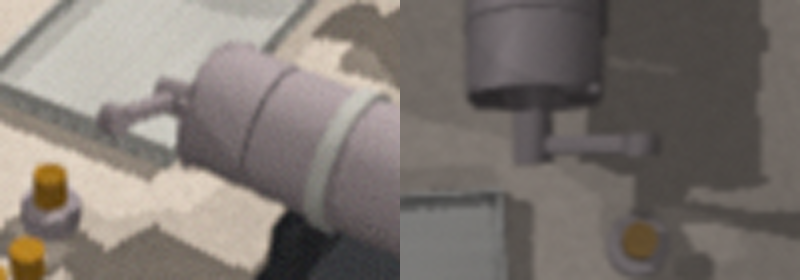

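The crop confirms it: eye at top pixel (340,166) and scene pixel (328,219.5), hub front near top (312.7,170). The steel colour matches the task. An orange-capped bottle stands near top (340,190).

Run:
```python
from h import *
s=cam("scene");t=cam("top")
print("eye",tri(t,(340,165.7),s,(328,219.5)))
print("bottlecap",tri(t,(340,189),s,(312.5,234)))
print("axis",onz(t,(313.9,152.5),100),onz(t,(314,75),100))
print("hubfront",onz(t,(312.7,170),100))
o=sensors.observe();print(o["time"],o["position"],o["ee_rot"])
w=cam("wrist");print(-w["R"].T@w["t"],w["R"])
```

```text
eye (array([ 550.16834669, -245.57921623,  115.49905322]), np.float64(0.49001869592148556))
bottlecap (array([ 500.13571883, -249.56349038,   41.52647689]), np.float64(0.35919501651235825))
axis [ 586.56353141 -177.53076716  100.        ] [ 798.09184304 -172.8576413   100.        ]
hubfront [ 540.27242668 -175.47278435  100.        ]
0.1 [ 166.50574006 -497.65782052  238.24604918] [-3.14049979e+00 -2.22123197e-04  3.22831159e-01]
[ 236.636843   -473.84620927  383.8591286 ] [[ 0.31680756 -0.94848849 -0.00159843]
 [-0.90763147 -0.30364921  0.28983146]
 [-0.27538717 -0.09037001 -0.95707637]]
```

jog_arm:
  deltas:
    - {"hand":0.0,"dx":0.048,"dy":0.032,"dz":0.0,"wz":0.158}
    - {"hand":0.0,"dx":0.096,"dy":0.063,"dz":0.0,"wz":0.317}
    - {"hand":0.0,"dx":0.144,"dy":0.095,"dz":0.0,"wz":0.475}
    - {"hand":0.0,"dx":0.192,"dy":0.127,"dz":0.0,"wz":0.634}
    - {"hand":0.0,"dx":0.24,"dy":0.158,"dz":0.0,"wz":0.79}
    - {"hand":0.0,"dx":0.288,"dy":0.19,"dz":0.0,"wz":0.95}
    - {"hand":0.0,"dx":0.336,"dy":0.222,"dz":0.0,"wz":1.11}
    - {"hand":0.0,"dx":0.383,"dy":0.253,"dz":0.0,"wz":1.27}

```text
validation failed for argument at $.de...
```

jog_arm:
  deltas:
    - {"hand":0.0}
    - {"hand":0.0}

```text
validation failed for argument at $.de...
```

Run:
```python
from h import *
import json
o=sensors.observe();p=imaging.camera_params("wrist");cv2.imwrite("pics/w1.png",imaging.grab_frame("wrist"))
json.dump({k:np.array(v).tolist() for k,v in p.items()},open("w1.json","w"))
print(o["time"],o["position"],o["ee_rot"],o["grip_width"],o["joints"])
w=cam("wrist")
for X in [(550,-245.6,115.5),(550,-177,100),(578,-177,100)]: print(proj(w,X))
```

```text
0.1 [ 166.50574006 -497.65782052  238.24604918] [-3.14049979e+00 -2.22123197e-04  3.22831159e-01] 88.4730022968485 [-1.47138771e+00  3.13340052e-01  1.49836080e+00 -2.62945358e-05
  1.33100672e+00 -2.23416401e-01]
[  66.55728261 -745.09602134]
[ -55.58842567 -749.14244605]
[ -58.68379439 -862.07558226]
```

View pics/w1.png

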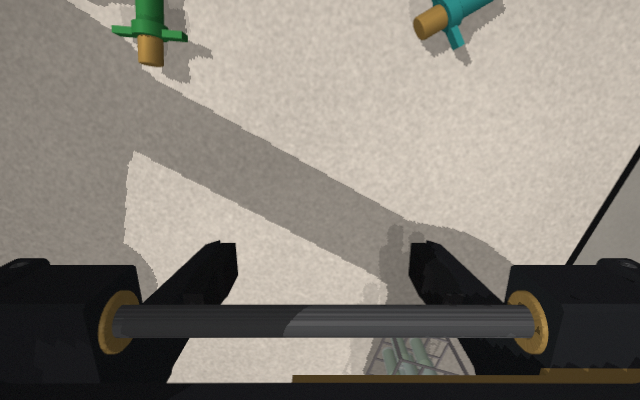

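The move was refused, probably because every row needs all its fields. The arm hasn't moved, so this picture only shows the decoys (150,40) and (450,20) and the open fingers. I'll resend with complete rows.

jog_arm:
  deltas:
    - {"hand":0.0,"dx":0.048,"dy":0.032,"dz":0.0,"wx":0.0,"wy":0.0,"wz":0.158}
    - {"hand":0.0,"dx":0.096,"dy":0.063,"dz":0.0,"wx":0.0,"wy":0.0,"wz":0.317}
    - {"hand":0.0,"dx":0.144,"dy":0.095,"dz":0.0,"wx":0.0,"wy":0.0,"wz":0.475}
    - {"hand":0.0,"dx":0.192,"dy":0.127,"dz":0.0,"wx":0.0,"wy":0.0,"wz":0.634}
    - {"hand":0.0,"dx":0.24,"dy":0.158,"dz":0.0,"wx":0.0,"wy":0.0,"wz":0.79}
    - {"hand":0.0,"dx":0.288,"dy":0.19,"dz":0.0,"wx":0.0,"wy":0.0,"wz":0.95}
    - {"hand":0.0,"dx":0.336,"dy":0.222,"dz":0.0,"wx":0.0,"wy":0.0,"wz":1.11}
    - {"hand":0.0,"dx":0.383,"dy":0.253,"dz":0.0,"wx":0.0,"wy":0.0,"wz":1.27}

```text
time: 1.15
position: [550.9, -243.5, 238.5]
ee_rot: [-3.141, -0.0, 1.598]
wrist_force: [0.2, -1.4, -0.0]
grip_width: 44.1
```

jog_arm:
  deltas:
    - {"hand":0.0,"dx":0.0,"dy":0.0,"dz":0.0,"wx":0.0,"wy":0.0,"wz":0.0}
    - {"hand":0.0,"dx":0.0,"dy":0.0,"dz":0.0,"wx":0.0,"wy":0.0,"wz":0.0}

```text
time: 1.4
position: [549.0, -245.2, 238.4]
ee_rot: [-3.141, -0.0, 1.592]
wrist_force: [-0.3, -0.2, 0.3]
grip_width: 44.2
```

Run:
```python
from h import *
import json
o=sensors.observe();p=imaging.camera_params("wrist");cv2.imwrite("pics/w2.png",imaging.grab_frame("wrist"))
json.dump({k:np.array(v).tolist() for k,v in p.items()},open("w2.json","w"))
print(o["time"],o["position"],o["ee_rot"],o["grip_width"],o["joints"])
w=cam("wrist")
for X in [(550,-245.6,115.5),(550,-177,100),(578,-177,100)]: print(proj(w,X))
```

```text
1.4 [ 549.04904177 -245.16936813  238.38418332] [-3.14075018e+00 -2.23159940e-04  1.59170526e+00] 44.21733238447356 [-6.14474331e-01  4.84395869e-01  1.25059336e+00 -3.24709562e-04
  1.40741393e+00 -6.35330413e-01]
[325.44323281 194.64759022]
[327.05912291 113.56653326]
[359.35653664 114.21928998]
```

View pics/w2.png

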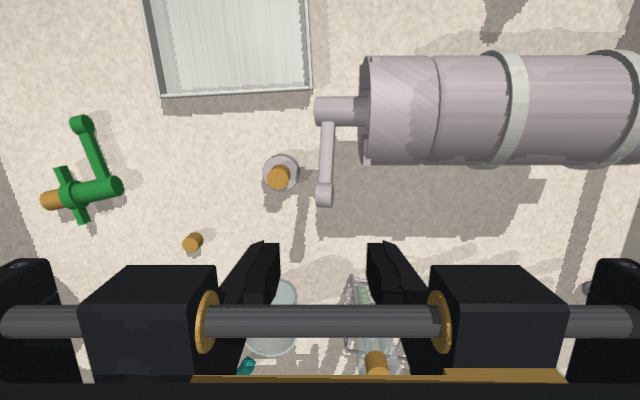

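The wrist view shows the steel eye at (325,194), hub at (325,111) and trap axis at row ~110. All are within 2-3 px of the predictions. Descending and gripping.

jog_arm:
  deltas:
    - {"hand":0.0,"dx":0.0,"dy":-0.001,"dz":-0.05,"wx":0.0,"wy":0.0,"wz":0.0}
    - {"hand":0.0,"dx":0.0,"dy":-0.001,"dz":-0.1,"wx":0.0,"wy":0.0,"wz":0.0}
    - {"hand":0.0,"dx":0.0,"dy":-0.001,"dz":-0.138,"wx":0.0,"wy":0.0,"wz":0.0}
    - {"hand":0.0,"dx":0.0,"dy":-0.001,"dz":-0.138,"wx":0.0,"wy":0.0,"wz":0.0}
    - {"hand":1.0,"dx":0.0,"dy":-0.001,"dz":-0.138,"wx":0.0,"wy":0.0,"wz":0.0}
    - {"hand":1.0,"dx":0.0,"dy":-0.001,"dz":-0.138,"wx":0.0,"wy":0.0,"wz":0.0}
    - {"hand":1.0,"dx":0.0,"dy":-0.001,"dz":-0.138,"wx":0.0,"wy":0.0,"wz":0.0}
    - {"hand":1.0,"dx":0.0,"dy":-0.001,"dz":-0.138,"wx":0.0,"wy":0.0,"wz":0.0}
  grip_force: 30

```text
time: 2.45
position: [550.0, -246.4, 101.7]
ee_rot: [3.14, 0.001, 1.592]
wrist_force: [0.7, -1.5, 2.8]
grip_width: 14.0
```

Gripped with 14.0 mm between the fingers, which matches the disc. Starting the swing.

jog_arm:
  deltas:
    - {"hand":1.0,"dx":0.0,"dy":0.002,"dz":0.006,"wx":0.0,"wy":0.0,"wz":0.0}
    - {"hand":1.0,"dx":0.0,"dy":0.0045,"dz":0.012,"wx":0.0,"wy":0.0,"wz":0.0}
    - {"hand":1.0,"dx":0.0,"dy":0.0075,"dz":0.018,"wx":0.0,"wy":0.0,"wz":0.0}
    - {"hand":1.0,"dx":0.0,"dy":0.011,"dz":0.0235,"wx":0.0,"wy":0.0,"wz":0.0}
    - {"hand":1.0,"dx":0.0,"dy":0.011,"dz":0.0235,"wx":0.0,"wy":0.0,"wz":0.0}

```text
time: 3.08
position: [549.7, -236.1, 125.3]
ee_rot: [3.14, 0.003, 1.592]
wrist_force: [-0.6, -7.3, 1.4]
grip_width: 13.9
```

jog_arm:
  deltas:
    - {"hand":1.0,"dx":0.0,"dy":0.0085,"dz":0.01,"wx":0.0,"wy":0.0,"wz":0.0}
    - {"hand":1.0,"dx":0.0,"dy":0.0185,"dz":0.0185,"wx":0.0,"wy":0.0,"wz":0.0}
    - {"hand":1.0,"dx":0.0,"dy":0.03,"dz":0.025,"wx":0.0,"wy":0.0,"wz":0.0}
    - {"hand":1.0,"dx":0.0,"dy":0.042,"dz":0.0295,"wx":0.0,"wy":0.0,"wz":0.0}
    - {"hand":1.0,"dx":0.0,"dy":0.042,"dz":0.0295,"wx":0.0,"wy":0.0,"wz":0.0}

```text
time: 3.7
position: [549.6, -192.2, 154.4]
ee_rot: [3.141, 0.0, 1.594]
wrist_force: [-2.4, -3.0, 6.0]
grip_width: 13.5
```

jog_arm:
  deltas:
    - {"hand":1.0,"dx":0.0,"dy":0.0065,"dz":0.0015,"wx":0.0,"wy":0.0,"wz":0.0}
    - {"hand":1.0,"dx":0.0,"dy":0.013,"dz":0.0025,"wx":0.0,"wy":0.0,"wz":0.0}
    - {"hand":1.0,"dx":0.0,"dy":0.0185,"dz":0.003,"wx":0.0,"wy":0.0,"wz":0.0}
    - {"hand":1.0,"dx":0.0,"dy":0.0185,"dz":0.003,"wx":0.0,"wy":0.0,"wz":0.0}

```text
time: 4.2
position: [549.6, -173.9, 156.5]
ee_rot: [-3.141, -0.001, 1.593]
wrist_force: [-1.1, -3.0, 0.8]
grip_width: 13.9
```

Run:
```python
from h import *
f=lambda i:cv2.resize(i,None,fx=3,fy=3,interpolation=cv2.INTER_CUBIC)
a=imaging.grab_frame("scene")[160:290,290:420];b=imaging.grab_frame("wrist")[0:390:3,120:510:3]
cv2.imwrite("pics/c3.png",np.hstack([f(a),f(b)]))
o=sensors.observe();print(o["position"],o["wrist_force"],o["grip_width"])
```

```text
[ 549.57076657 -174.14432998  156.45586706] [-0.09373928 -2.11515072  0.30369728] 13.698156070128213
```

View pics/c3.png

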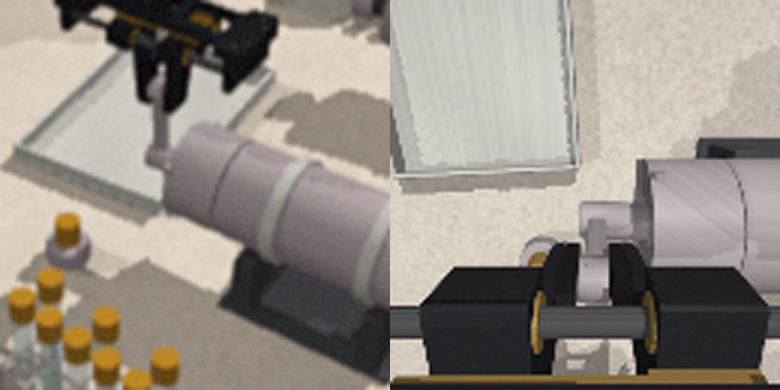

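Handle is upright and still gripped: eye and fingers are above the hub in both views. Drawing it out along -x.

jog_arm:
  deltas:
    - {"hand":1.0,"dx":0.0,"dy":0.0,"dz":0.0,"wx":0.0,"wy":0.0,"wz":0.0}
    - {"hand":1.0,"dx":-0.006,"dy":0.0,"dz":0.0,"wx":0.0,"wy":0.0,"wz":0.0}
    - {"hand":1.0,"dx":-0.012,"dy":0.0,"dz":0.0,"wx":0.0,"wy":0.0,"wz":0.0}
    - {"hand":1.0,"dx":-0.018,"dy":0.0,"dz":0.0,"wx":0.0,"wy":0.0,"wz":0.0}
    - {"hand":1.0,"dx":-0.018,"dy":0.0,"dz":0.0,"wx":0.0,"wy":0.0,"wz":0.0}
  grip_force: 45

```text
time: 4.92
position: [530.7, -174.4, 156.7]
ee_rot: [-3.14, -0.0, 1.593]
wrist_force: [-2.6, -2.0, -0.7]
grip_width: 13.3
```

Run:
```python
from h import *
import json
w={k:np.array(v,float) for k,v in json.load(open("w2.json")).items()}
for uv in [(162,96),(311,89),(303,0)]: print(onz(w,uv,22).round(1))
t=cam("top");s=cam("scene")
print(tri(t,(212,180),s,(335,170)),tri(t,(309,240),s,(295,211)),tri(t,(305,178),s,(345,228)),tri(t,(217,244),s,(335,170)))
```

```text
[ 371.5 -163.7   22. ]
[ 533.2 -153.1   22. ]
[524.4 -69.3  22. ]
(array([457.71196944,  33.80801155, 108.26261385]), np.float64(136.1232804529698)) (array([ 364.59225794, -165.87084036,    5.1288024 ]), np.float64(7.705670275873939)) (array([ 536.80508877, -150.15506326,   11.62717877]), np.float64(10.59071893443051)) (array([345.05941684,  83.33661391,  14.00482093]), np.float64(0.7872836996861471))
```

It slides freely. Drawing it the rest of the way out.

jog_arm:
  deltas:
    - {"hand":1.0,"dx":-0.008,"dy":0.0,"dz":0.0,"wx":0.0,"wy":0.0,"wz":0.0}
    - {"hand":1.0,"dx":-0.016,"dy":0.0,"dz":0.0,"wx":0.0,"wy":0.0,"wz":0.0}
    - {"hand":1.0,"dx":-0.024,"dy":-0.0005,"dz":0.0,"wx":0.0,"wy":0.0,"wz":0.0}
    - {"hand":1.0,"dx":-0.032,"dy":-0.0005,"dz":0.0,"wx":0.0,"wy":0.0,"wz":0.0}
    - {"hand":1.0,"dx":-0.04,"dy":-0.0005,"dz":0.0,"wx":0.0,"wy":0.0,"wz":0.0}
    - {"hand":1.0,"dx":-0.048,"dy":-0.0005,"dz":0.0,"wx":0.0,"wy":0.0,"wz":0.0}
    - {"hand":1.0,"dx":-0.055,"dy":-0.0005,"dz":0.0,"wx":0.0,"wy":0.0,"wz":0.0}
    - {"hand":1.0,"dx":-0.055,"dy":-0.0005,"dz":0.0,"wx":0.0,"wy":0.0,"wz":0.0}

```text
time: 5.92
position: [476.2, -174.9, 156.8]
ee_rot: [3.142, -0.0, 1.592]
wrist_force: [0.1, -0.1, -3.0]
grip_width: 13.6
```

The plug is clear, with about 3 N of weight on the wrist. Moving it over the tray at the same height.

jog_arm:
  deltas:
    - {"hand":1.0,"dx":-0.006,"dy":0.015,"dz":0.0,"wx":0.0,"wy":0.0,"wz":0.0}
    - {"hand":1.0,"dx":-0.018,"dy":0.04,"dz":0.0,"wx":0.0,"wy":0.0,"wz":0.0}
    - {"hand":1.0,"dx":-0.03,"dy":0.07,"dz":0.0,"wx":0.0,"wy":0.0,"wz":0.0}
    - {"hand":1.0,"dx":-0.042,"dy":0.1,"dz":0.0,"wx":0.0,"wy":0.0,"wz":0.0}
    - {"hand":1.0,"dx":-0.054,"dy":0.13,"dz":0.0,"wx":0.0,"wy":0.0,"wz":0.0}
    - {"hand":1.0,"dx":-0.062,"dy":0.148,"dz":0.0,"wx":0.0,"wy":0.0,"wz":0.0}
    - {"hand":1.0,"dx":-0.065,"dy":0.155,"dz":0.0,"wx":0.0,"wy":0.0,"wz":0.0}
    - {"hand":1.0,"dx":-0.065,"dy":0.155,"dz":0.0,"wx":0.0,"wy":0.0,"wz":0.0}

```text
time: 6.92
position: [411.7, -19.9, 156.8]
ee_rot: [3.141, 0.0, 1.593]
wrist_force: [0.7, -0.6, -2.3]
grip_width: 13.3
```

Run:
```python
from h import *
f=lambda i,k:cv2.resize(i,None,fx=k,fy=k,interpolation=cv2.INTER_CUBIC)
a=imaging.grab_frame("scene")[110:240,280:410];b=imaging.grab_frame("top")[150:280,190:320]
cv2.imwrite("pics/c4.png",np.hstack([f(a,3),f(b,3)]))
o=sensors.observe();print(o["time"],o["position"],o["wrist_force"],o["grip_width"])
```

```text
7.025 [411.91418165 -20.46056962 156.76275153] [-0.13391313 -0.87422502 -2.05855551] 13.455028150743749
```

View pics/c4.png

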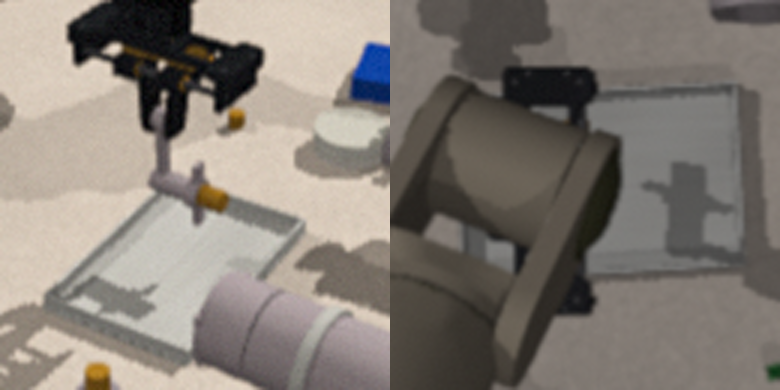

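The plug hangs upright and level over the tray, with its lugs vertical (scene crop ~(195,190)). Lowering.

jog_arm:
  deltas:
    - {"hand":1.0,"dx":0.0,"dy":0.0,"dz":-0.02,"wx":0.0,"wy":0.0,"wz":0.0}
    - {"hand":1.0,"dx":0.0,"dy":0.0,"dz":-0.04,"wx":0.0,"wy":0.0,"wz":0.0}
    - {"hand":1.0,"dx":0.0,"dy":0.0,"dz":-0.052,"wx":0.0,"wy":0.0,"wz":0.0}
    - {"hand":1.0,"dx":0.0,"dy":0.0,"dz":-0.056,"wx":0.0,"wy":0.0,"wz":0.0}
    - {"hand":1.0,"dx":0.0,"dy":0.0,"dz":-0.056,"wx":0.0,"wy":0.0,"wz":0.0}

```text
time: 7.65
position: [411.7, -20.1, 100.9]
ee_rot: [3.141, 0.0, 1.593]
wrist_force: [-0.1, -0.9, -2.5]
grip_width: 13.6
```

jog_arm:
  deltas:
    - {"hand":1.0,"dx":0.0,"dy":0.0,"dz":-0.002,"wx":0.0,"wy":0.0,"wz":0.0}
    - {"hand":1.0,"dx":0.0,"dy":0.0,"dz":-0.004,"wx":0.0,"wy":0.0,"wz":0.0}
    - {"hand":1.0,"dx":0.0,"dy":0.0,"dz":-0.004,"wx":0.0,"wy":0.0,"wz":0.0}

```text
time: 8.02
position: [411.8, -20.2, 98.3]
ee_rot: [3.141, 0.001, 1.593]
wrist_force: [-8.7, -0.0, 17.9]
grip_width: 13.8
```

Lug contact at TCP z ≈ 98.5, as predicted. Instead of dropping it, I'll ease the grip and lay the handle down sideways, pivoting about the lug.

jog_arm:
  deltas:
    - {"hand":1.0,"dx":0.0,"dy":0.0,"dz":0.0012,"wx":0.0,"wy":0.0,"wz":0.0}
    - {"hand":1.0,"dx":0.0,"dy":-0.01,"dz":0.001,"wx":0.0,"wy":0.0,"wz":0.0}
    - {"hand":1.0,"dx":0.0,"dy":-0.019,"dz":-0.001,"wx":0.0,"wy":0.0,"wz":0.0}
    - {"hand":1.0,"dx":0.0,"dy":-0.029,"dz":-0.003,"wx":0.0,"wy":0.0,"wz":0.0}
    - {"hand":1.0,"dx":0.0,"dy":-0.038,"dz":-0.006,"wx":0.0,"wy":0.0,"wz":0.0}
    - {"hand":1.0,"dx":0.0,"dy":-0.038,"dz":-0.006,"wx":0.0,"wy":0.0,"wz":0.0}
  grip_force: 15

```text
time: 8.78
position: [411.6, -58.8, 90.6]
ee_rot: [-3.142, 0.0, 1.592]
wrist_force: [-1.6, -1.7, 5.6]
grip_width: 13.3
```

Run:
```python
from h import *
a=imaging.grab_frame("scene")[110:240,280:410]
cv2.imwrite("pics/c5.png",cv2.resize(a,None,fx=4,fy=4,interpolation=cv2.INTER_CUBIC))
```

```text
(no output)
```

View pics/c5.png

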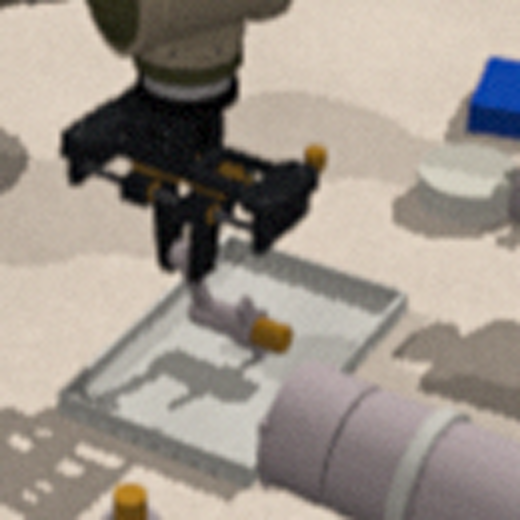

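It is tilting as planned: handle leans and lug is on the floor near (265,345). Continuing down.

jog_arm:
  deltas:
    - {"hand":1.0,"dx":0.0,"dy":-0.009,"dz":-0.004,"wx":0.0,"wy":0.0,"wz":0.0}
    - {"hand":1.0,"dx":0.0,"dy":-0.0175,"dz":-0.008,"wx":0.0,"wy":0.0,"wz":0.0}
    - {"hand":1.0,"dx":0.0,"dy":-0.026,"dz":-0.013,"wx":0.0,"wy":0.0,"wz":0.0}
    - {"hand":1.0,"dx":0.0,"dy":-0.033,"dz":-0.019,"wx":0.0,"wy":0.0,"wz":0.0}
    - {"hand":1.0,"dx":0.0,"dy":-0.04,"dz":-0.026,"wx":0.0,"wy":0.0,"wz":0.0}
    - {"hand":1.0,"dx":0.0,"dy":-0.047,"dz":-0.033,"wx":0.0,"wy":0.0,"wz":0.0}
    - {"hand":1.0,"dx":0.0,"dy":-0.053,"dz":-0.041,"wx":0.0,"wy":0.0,"wz":0.0}
    - {"hand":1.0,"dx":0.0,"dy":-0.058,"dz":-0.048,"wx":0.0,"wy":0.0,"wz":0.0}

```text
time: 9.82
position: [411.4, -116.1, 42.1]
ee_rot: [-3.141, -0.0, 1.593]
wrist_force: [1.5, 0.2, -0.2]
grip_width: 13.8
```

jog_arm:
  deltas:
    - {"hand":1.0,"dx":0.0,"dy":-0.003,"dz":-0.008,"wx":0.0,"wy":0.0,"wz":0.0}
    - {"hand":1.0,"dx":0.0,"dy":-0.006,"dz":-0.015,"wx":0.0,"wy":0.0,"wz":0.0}
    - {"hand":1.0,"dx":0.0,"dy":-0.008,"dz":-0.021,"wx":0.0,"wy":0.0,"wz":0.0}
    - {"hand":1.0,"dx":0.0,"dy":-0.008,"dz":-0.021,"wx":0.0,"wy":0.0,"wz":0.0}

```text
time: 10.32
position: [411.5, -124.0, 21.4]
ee_rot: [-3.141, -0.0, 1.593]
wrist_force: [0.8, -1.5, 1.3]
grip_width: 14.2
```

Run:
```python
from h import *
cv2.imwrite("pics/c6.png",cv2.resize(imaging.grab_frame("scene")[110:240,280:410],None,fx=4,fy=4,interpolation=cv2.INTER_CUBIC))
```

```text
(no output)
```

View pics/c6.png

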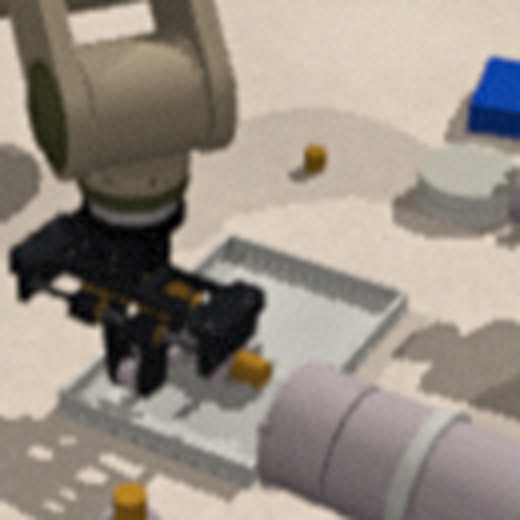

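The plug is almost flat in the tray. I'll open only slightly, because the tray wall is close, then rise.

jog_arm:
  deltas:
    - {"hand":0.4,"dx":0.0,"dy":0.0,"dz":0.0,"wx":0.0,"wy":0.0,"wz":0.0}
    - {"hand":0.4,"dx":0.0,"dy":0.0,"dz":0.0,"wx":0.0,"wy":0.0,"wz":0.0}
    - {"hand":0.4,"dx":0.0,"dy":0.0,"dz":0.0,"wx":0.0,"wy":0.0,"wz":0.0}
    - {"hand":0.4,"dx":0.0,"dy":0.0,"dz":0.015,"wx":0.0,"wy":0.0,"wz":0.0}
    - {"hand":0.4,"dx":0.0,"dy":0.0,"dz":0.05,"wx":0.0,"wy":0.0,"wz":0.0}
    - {"hand":0.4,"dx":0.0,"dy":0.0,"dz":0.1,"wx":0.0,"wy":0.0,"wz":0.0}
    - {"hand":0.4,"dx":0.0,"dy":0.0,"dz":0.16,"wx":0.0,"wy":0.0,"wz":0.0}
    - {"hand":0.4,"dx":0.0,"dy":0.0,"dz":0.2,"wx":0.0,"wy":0.0,"wz":0.0}

```text
time: 11.38
position: [411.6, -123.9, 224.3]
ee_rot: [3.139, 0.001, 1.593]
wrist_force: [0.4, -0.9, -1.2]
grip_width: 26.7
```

jog_arm:
  deltas:
    - {"hand":0.4,"dx":0.0,"dy":0.0,"dz":0.02,"wx":0.0,"wy":0.0,"wz":0.0}
    - {"hand":0.4,"dx":0.0,"dy":0.0,"dz":0.02,"wx":0.0,"wy":0.0,"wz":0.0}

```text
time: 11.62
position: [411.8, -124.0, 242.5]
ee_rot: [3.14, 0.001, 1.593]
wrist_force: [0.4, -0.3, -0.3]
grip_width: 26.0
```

Run:
```python
from h import *
a=cv2.resize(imaging.grab_frame("scene")[110:240,280:410],None,fx=3,fy=3,interpolation=cv2.INTER_CUBIC)
b=imaging.grab_frame("wrist")[:390,250:640]
cv2.imwrite("pics/c7.png",np.hstack([a,imaging.grab_frame("wrist")[:390,150:550]]))
o=sensors.observe();print(o["time"],o["position"],o["wrist_force"],o["grip_width"])
```

```text
11.775 [ 411.10181926 -123.6440224   240.53435609] [-0.80364001  0.80823318 -0.07560838] 26.297853408006848
```

View pics/c7.png

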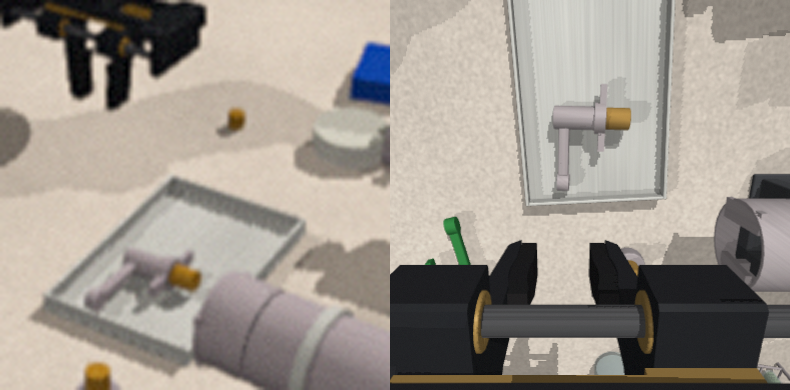

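The plug lies flat inside the tray, with its hub at (575,115) and eye at (562,183) in the wrist view, and the port is empty. The gripper is well clear, so I'm handing in.

```bash
python3 -c "
from h import *
print(manip.job_done())"
```

```text
the job is handed in; nothing more can be done
None
```

The drain plug is out and lying flat in the metal tray, and I handed the job in at about 11.8 s of the 48 s limit.

- **What I did:** I picked the trap with the bar handle (the right-hand one) and gripped the eye from above. I swung the handle anticlockwise to upright and drew the plug straight out 73 mm. Over the tray I lowered it until the lug touched the floor, laid the handle down sideways, let go and rose clear.
- **Forces:** The highest wrist force I read was about 20 N, when the lug touched the tray floor. I only read forces at the end of each move, so brief peaks in between were not seen.
- **Last checks:** The scene and wrist pictures show the plug wholly inside the tray walls and the port empty. The gripper was about 220 mm above the tray, with near-zero wrist force. No check failed or disagreed.
- **Slips:** My first two move calls were refused because the rows left out fields. The arm did not move and no time was lost. I viewed 10 pictures, all of the budget, one of them spent on the view after that refused move.

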